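# Put the bore-gauge setting kit back on its marked pads

### The job

Put the setting kit away: set the large setting ring, the small setting ring, the V-block and the plug gauge each on the rubber pad that bears its outline, centred on the outline and lying flat. The groove of the V-block must run along the stripe in its outline, and the plug gauge must lie along its outline (either way round).

Things in the scene. Friction and masses are not known exactly. Their poses are not given: they have to be found in the camera images.
- ring_large_mid (a point): The large setting ring: steel ring with black outer surface and bright top, outside diameter 65 mm, height 23 mm, lying flat on the bench, loose, about 0.2 kg; grasp across the outside. This point: its centre, half-way up (11.5 mm above its underside); z up.
- ring_small_mid (a point): The small setting ring: plain bright steel ring, outside diameter 49 mm, height 17 mm, lying flat, loose, about 0.08 kg; grasp across the outside. This point: its centre, half-way up (8.5 mm above its underside); z up.
- vee_mid (a point): The V-block: plain steel block, 49 mm (x) by 52 mm (y) and 34 mm high, open V groove on top, loose, about 0.5 kg; grasp across the two plain side faces (along its y, 52 mm). This point: its centre, 17 mm above its underside; x along the groove, z up.
- plug_mid (a point): The plug gauge: double-ended, 123 mm long, with a steel cylinder at either end (26 mm diameter) and a dark six-sided handle in between (30 mm wide, 27 mm high, from 32 mm on the -y side of this point to 20 mm on its +y side; narrow necks between handle and cylinders), lying on its side, loose, about 0.16 kg; grasp across the handle (along its x). This point: the middle of its length, half-way up (13.5 mm above the bench as it lies at the start); y along the gauge.
- pad_ring_large_top (a point): Pad for the large ring: round dark rubber pad, 84 mm diameter, 5 mm thick, flat, with a light ring-shaped outline of 68 mm outside and 36 mm inside diameter. Fixed. This point: centre of its top face, 5 mm above the bench; z up.
- pad_ring_small_top (a point): Pad for the small ring: round dark rubber pad, also 84 mm diameter, 5 mm thick, flat, with a smaller light ring-shaped outline of 52 mm outside and 26 mm inside diameter. Fixed. This point: centre of its top face, 5 mm above the bench; z up.
- pad_v_block_top (a point): Pad for the V-block: square dark rubber pad, 80 x 80 mm, 5 mm thick, flat, with a light 53 x 56 mm rectangle split by a dark stripe that shows the way the groove runs. Fixed. This point: centre of its top face, 5 mm above the bench; x along the stripe, z up.
- pad_plug_top (a point): Pad for the plug gauge: long dark rubber pad, 48 x 140 mm, 5 mm thick, flat, with a light outline of the gauge (128 mm long, wide in the middle and at both ends). Fixed. This point: centre of its top face, 5 mm above the bench; y along its length, z up.
Not all that is in view belongs to the job. Leave any purple or red look-alike of the part that bears ring_small_mid alone.

How it is judged (in metres and radians):
At the end, for the whole second after the job is handed in: Each piece is at rest on its own pad, centre within 12 mm of the pad's centre seen from above, height within 4 mm of resting; rings and V-block level within 0.1 rad; V-block groove within 0.2 rad of the stripe, plug gauge within 0.2 rad of its pad's length, either way round (horizontal distance between ring_large_mid and pad_ring_large_top below 0.012 m and z of ring_large_mid in the frame of pad_ring_large_top between 0.0075 and 0.0155 m and linear speed of each of ring_large, ring_small, vee, plug below 0.02 m/s and angular speed of each of ring_large, ring_small, vee, plug below 0.2 rad/s and angle between each of ring_large_mid, ring_small_mid, vee_mid's own z axis and vertical below 0.1 rad and horizontal distance between ring_small_mid and pad_ring_small_top below 0.012 m and z of ring_small_mid in the frame of pad_ring_small_top between 0.0045 and 0.0125 m and horizontal distance between vee_mid and pad_v_block_top below 0.012 m and z of vee_mid in the frame of pad_v_block_top between 0.013 and 0.021 m and angle between the x axis of vee_mid and the x axis of pad_v_block_top, either way round below 0.2 rad and horizontal distance between plug_mid and pad_plug_top below 0.012 m and z of plug_mid in the frame of pad_plug_top between 0.0095 and 0.0175 m and angle between the y axis of plug_mid and the y axis of pad_plug_top, either way round below 0.2 rad); the robot touches nothing.
It also fails if it takes over 80 s, if anything falls off the work surface, if the arm or the gripper's body presses on something with over 40 N, if the wrist force passes 120 N, or if a joint passes its speed limit or range.

### The arm

A 6-joint arm with a two-finger parallel gripper is mounted at the origin on a cart in front of the work surface, level with it; the furniture and walls round the work are solid. World frame = base frame: x ahead of the robot, y to its left, z up, the work surface at z = 0. Lengths are in m, angles in degrees, forces in N, time in s.
With the tool pointing down it reaches from about 0.3 to 0.75 m from the base axis. Payload 8.5 kg.
Tool frame: the origin (TCP) lies between the finger pads; the fingertips stand env.finger_overhang ahead of it and the grasp point (between the pads) lies 2 mm behind it (env.finger_overhang is the distance from the TCP to the fingertips, in m); z points along the fingers, y is the line along which they close (so a half turn about z gives the same grasp; the last joint's range is limited). The gripper opens to 85 mm and grips with 20 to 120 N. Pads are 22 mm wide; open, the fingers measure 114 mm over their backs; the gripper's body (76 mm by 85 mm) begins 54 mm behind the grasp point. The pads swing forward as they close: fully open they stand 13 mm farther back than shut.
Start: joints at [-12.336, 21.807, 74.336, -0, 83.858, -12.336], TCP at [0.55, 0, 0.248] pointing down, gripper open.
Joint ranges: [-178.18, 178.18], [-50.72, 133.34], [12.68, 142.11], [-81.47, 261.47], [9.98, 163.14], [-165.26, 165.26]. Speed limits (degrees/s): [136.94, 136.94, 180, 180, 180, 180].

### API

Orientations are given as a 3x3 rotation matrix whose columns are the frame's x, y, z axes.
In Python, from rig import env gives the robot as it stands. The module is installed in compiled form; this text tells all that it offers.
- The arm moves only by the tool jog_arm, never from a script. Its arguments are lists of equal length, an entry for each row: "hand": the finger opening in m, from 0 to 0.0854; "travel": the shift along the world's x, y, z in m, a list of three; "yaw": the turn about the world's z in rad. A call has exactly 5 rows; each row shifts and turns the commanded pose from where the row before left it; what a row does not reach is not made up. A row lasts 1/8 s, in which the tool goes at most 62.5 mm and 10.7 degrees, less where a joint would pass 70% of its speed; a pose out of reach is approached as far as the arm can. A call is refused whole if a number of a shift passes 0.0625 or a number of a turn 0.188, either way. A call with a gripper value outside its range is refused whole. The fingers move at their own pace and stop on an object; "grip_force" is the grip in N (left out, the last holds). Time passes only in rows, so rows that do not move let the fingers close, or fill a call up. It gives the time, the measured TCP pose, the force, the opening and the grip force at its end, in the units of the state.
- env.observe(): the state, without advancing time (a new reading comes with each control period).
- env.get_image(name): name is "scene" or "side" or "wrist"; returns the picture (384x512x3 uint8, red, green, blue); there is no depth.
- env.calibration(name): a dict with "fx", "fy", "cx", "cy" (pixels), "position" and "rotation" of the camera in the world; the wrist camera has in their place "hand_eye" (4x4, takes a point from camera to tool coordinates, whose origin is the TCP and whose axes are the flange's). Camera axes: x right, y down, z forward; pixel columns grow to the right and rows downward; lengths in m; the calibration is good to about 2 mm. A picture is of the moment at which its call begins: read the wrist's pose just before it. calibration takes no time and is no camera call.
- env.close_job(): hands the job in; it is judged then, once.
The state is a dict: "time_s": time; "q": joint angles; "qvel": joint speeds; "joint_efforts": joint torques, N m; "position": TCP position; "tool_rot": TCP orientation; "ft_force": force on the tool from outside, world axes, zero at the start; "wrist_torque": the same for the moment, N m; "grip_width": finger opening in m; "gripper_force": force on a finger pad.
Only numpy, scipy, OpenCV 4.12 (cv2) and the standard library are available. Lean on these libraries where they do the work, as an engineer would, in place of code of your own. Each camera call takes 0.05 s, during which the arm holds its last target. There are 200 camera calls.

## Working session

There is one attempt and no reset: what is moved stays moved. The work goes in short steps, Python scripts to look and compute and a tool call to move; the robot and the scene stay as the last step left them, time stands still between calls to the robot, and variables do not carry over. Pictures are saved under pics/ and viewed, at most 14 in all, crops included, and the job is handed in when it is done.

Besides the shell and the picture viewer there is one more tool, called after "Request:" as name(argument=value, ...), one argument or row to a line, values as JSON. jog_arm: Moves the arm, as the interface text tells. Its arguments: {"type":"object","properties":{"hand":{"type":"array"},"travel":{"type":"array"},"yaw":{"type":"array"},"grip_force":{"type":"number"}},"required":["hand","travel","yaw"]}

```bash
mkdir -p pics; cat > h.py <<'E'
import numpy as np, cv2
from rig import env
def snap(n,f):
    s=env.observe(); im=env.get_image(n); cv2.imwrite('pics/'+f,im[:,:,::-1]); np.savez('pics/'+f+'.npz',p=s['position'],R=s['tool_rot']); return im
def ray(name,u,v,z,p=None,R=None):
    c=env.calibration(name)
    d=np.array([(u-c['cx'])/c['fx'],(v-c['cy'])/c['fy'],1])
    if name=='wrist':
        H=np.array(c['hand_eye']); R=np.array(R); o=np.array(p)+R@H[:3,3]; d=R@H[:3,:3]@d
    else:
        o=np.array(c['position']); d=np.array(c['rotation'])@d
    return o+d*(z-o[2])/d[2]
def w2(f,u,v,z):
    a=np.load('pics/'+f+'.npz'); return ray('wrist',u,v,z,a['p'],a['R'])
def crop(f,g,x0,y0,x1,y1,k):
    im=cv2.imread('pics/'+f); cv2.imwrite('pics/'+g,cv2.resize(im[y0:y1,x0:x1],None,fx=k,fy=k,interpolation=cv2.INTER_CUBIC))
E
python3 - <<'E'
from h import *
a=snap('scene','s1.png');b=snap('side','d1.png');c=snap('wrist','w1.png')
print(env.finger_overhang,env.observe())
for n in('scene','side','wrist'):print(n,env.calibration(n))
E
```

```text
0.017 {'time_s': 0.15, 'q': array([-1.23368451e+01,  2.18308944e+01,  7.43727649e+01,  1.85552054e-03,
        8.38576098e+01, -1.23347606e+01]), 'qvel': array([-0.00970548, -0.04692088, -0.13259819,  0.02865354,  0.00755934,
       -0.05354049]), 'joint_efforts': array([ 1.94521621e-03, -4.48624384e+01, -2.31344014e+01, -1.86937300e-04,
        3.77541786e-03, -1.65174959e-05]), 'position': array([5.49792919e-01, 4.06706000e-05, 2.47876965e-01]), 'tool_rot': array([[ 3.99993995e-05,  9.99999461e-01, -1.03777668e-03],
       [ 9.99999965e-01, -3.97296690e-05,  2.59931220e-04],
       [ 2.59889849e-04, -1.03778704e-03, -9.99999428e-01]]), 'ft_force': array([ 0.49804814, -0.43380216,  0.30300248]), 'wrist_torque': array([ 0.02337441, -0.00414703, -0.03427075]), 'gripper_force': 0.0, 'grip_width': 0.08551201809632723}
scene {'fx': 405.2604386473352, 'fy': 405.2604386473352, 'cx': 251.88206965834067, 'cy': 189.50286902153331, 'position': array([ 0.01723064, -0.38151031,  0.86175717]), 'rotation': array([[ 0.67409988, -0.5700836 ,  0.4696744 ],
       [-0.7386387 , -0.5215574 ,  0.4270723 ],
       [ 0.00149524, -0.63480907, -0.77266759]])}
side {'fx': 389.51462158260097, 'fy': 389.51462158260097, 'cx': 253.3195796097515, 'cy': 195.55821261487546, 'position': array([0.92460199, 0.89308703, 0.7825403 ]), 'rotation': array([[-0.8981526 ,  0.25304066, -0.35957242],
       [ 0.43907654,  0.5591466 , -0.70325448],
       [ 0.02310172, -0.78950966, -0.6133032 ]])}
wrist {'fx': 281.7901491382627, 'fy': 281.7901491382627, 'cx': 254.08758555650346, 'cy': 190.2647345431118, 'hand_eye': array([[ 1.27424019e-04, -9.44498631e-01, -3.28515326e-01,
         8.42524719e-02],
       [ 9.99999799e-01, -8.34660809e-05,  6.27847703e-04,
         6.10163522e-04],
       [-6.20421183e-04, -3.28515340e-01,  9.44498431e-01,
        -1.25681756e-01],
       [ 0.00000000e+00,  0.00000000e+00,  0.00000000e+00,
         1.00000000e+00]])}
```

View pics/s1.png

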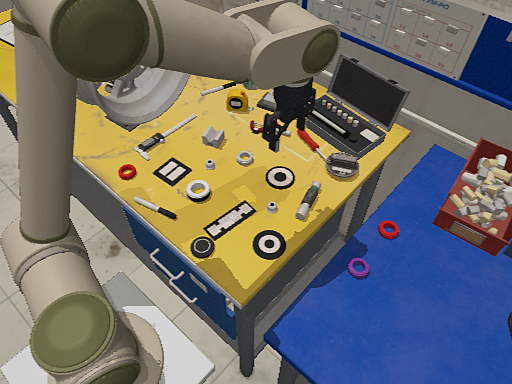

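View pics/w1.png

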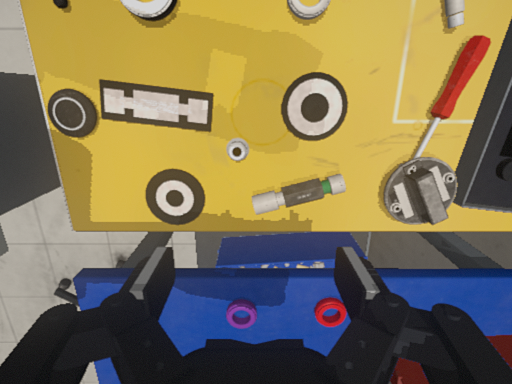

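Scene view: large ring (199,190), small bright ring (245,158), red ring (127,172) and purple/red ones at right, V-block (213,137), plug gauge (308,200), round pads (280,177) and (269,245), V pad (172,170), plug pad (230,220). I'll enlarge it to confirm.

```bash
python3 - <<'E'
from h import *
crop('s1.png','s1c.png',115,110,345,270,3.4)
for n,u,v,z in [('ringL',199,185,.023),('ringS',245,156,.017),('vee',213,134,.034),('plug',308,200,.0135),('padA',280,177,.005),('padB',269,245,.005),('padV',172,170,.005),('padP',230,220,.005),('red',127,172,.01)]: print(n,ray('scene',u,v,z).round(3))
for n,u,v,z in [('padA',314,105,.005),('padB',175,196,.005),('plug',299,193,.0135),('padP',156,105,.005)]: print(n,w2('w1.png',u,v,z).round(3))
E
```

```text
ringL [0.442 0.198 0.023]
ringS [0.61  0.185 0.017]
vee [0.6   0.306 0.034]
plug [ 0.607 -0.047  0.013]
padA [0.625 0.064 0.005]
padB [ 0.436 -0.058  0.005]
padV [0.438 0.308 0.005]
padP [0.425 0.065 0.005]
red [0.345 0.392 0.01 ]
padA [0.625 0.069 0.005]
padB [ 0.44  -0.052  0.005]
plug [ 0.611 -0.045  0.014]
padP [0.427 0.069 0.005]
```

View pics/s1c.png

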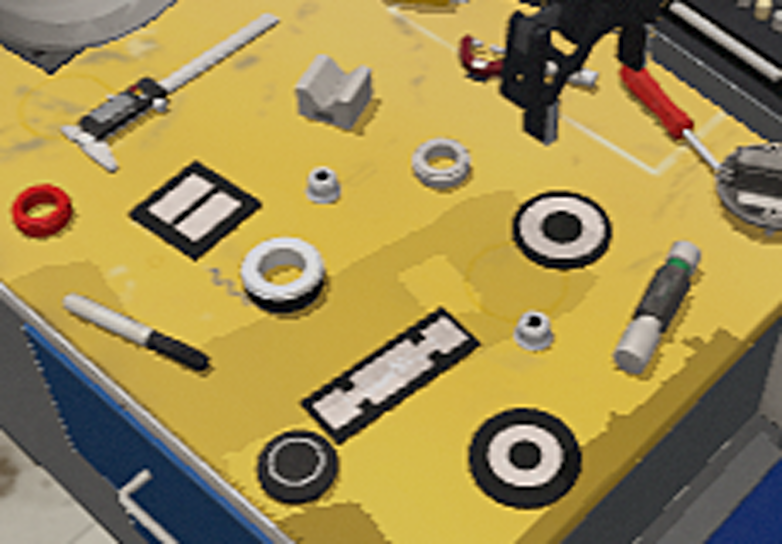

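Confirmed: the pad at (280,177) has the wide outline, so it takes the large ring. The pad at (269,245) has the smaller outline, so it takes the small ring. The bright ring at (245,158) is the only plain small ring; the others are red or purple. Next I'll move the wrist camera over the rest.

Request:
jog_arm(
  hand=[0.085,0.085,0.085,0.085,0.085],
  travel=[
    [0,0.05,0],
    [0,0.05,0],
    [0,0.05,0],
    [0,0.03,0],
    [0,0,0],
  ],
  yaw=[0,0,0,0,0],
)

```text
time_s: 0.78
position: [0.5496, 0.1817, 0.2479]
tool_rot: [[-0.003, 1.0, -0.001], [1.0, 0.003, 0.0], [0.0, -0.001, -1.0]]
ft_force: [0.5, -0.2, 0.2]
grip_width: 0.0846
gripper_force: 0.0
```

```bash
python3 - <<'E'
from h import *
snap('wrist','w2.png'); print(env.observe()['position'])
crop('w2.png','w2c.png',0,0,512,384,1.5625)
E
```

```text
[0.54975998 0.18044929 0.24794115]
```

View pics/w2c.png

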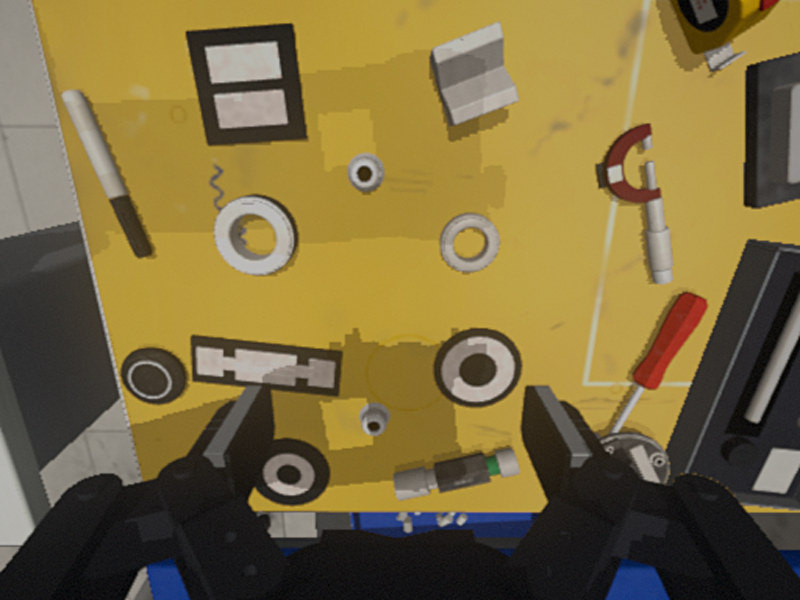

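Everything needed shows in this view (crop pixels): large ring (254,235), small ring (470,242), V-block with top-face centre (475,75) and groove at about +23°, V pad (246,85), plug pad (266,365), pad A (478,367), pad B (289,474), plug gauge from (396,486) to (518,461).

```bash
python3 - <<'E'
from h import *
P=lambda u,v,z:w2('w2.png',u/1.5625,v/1.5625,z)[:2]
for n,u,v,z in [('ringL',254,234,.023),('ringS',470,242,.017),('padA',478,367,.005),('padB',289,472,.005),('nut',365,173,.01),('nut2',374,420,.01)]: print(n,P(u,v,z).round(4))
def line(n,a,b,z):
    a=P(*a,z);b=P(*b,z);d=b-a;print(n,'mid',((a+b)/2).round(4),'len',np.hypot(*d).round(4),'ang',np.arctan2(d[1],d[0]).round(3))
c=np.mean([P(u,v,.005) for u,v in[(187,32),(293,24),(306,137),(207,145)]],0);print('padV',c)
line('padVstripe',(208,90),(286,82),.005);line('padVtop',(187,32),(293,24),.005);line('padVbot',(207,145),(306,137),.005)
c=np.mean([P(u,v,.034) for u,v in[(432,52),(499,25),(517,98),(452,124)]],0);print('vee',c)
line('vee1',(432,52),(499,25),.034);line('vee2',(452,124),(517,98),.034);line('veeside',(432,52),(452,124),.034)
line('padP',(192,358),(341,373),.005)   # ends mid
line('plug',(396,485),(518,461),.0135); line('handle',(434,478),(485,467),.0135)
a=np.load('pics/w1.png.npz')
f=lambda u,v,z:w2('w1.png',u,v,z)[:2]
x,y=f(253,204,.0135),f(344,183,.0135);print('plug w1',(x+y)/2,np.hypot(*(y-x)),np.arctan2(*(y-x)[::-1]))
x,y=f(283,197,.0135),f(321,188,.0135);print('handle w1',(x+y)/2)
x,y=f(101,102.5,.005),f(213,111,.005);print('padP w1',(x+y)/2,np.hypot(*(y-x)),np.arctan2(*(y-x)[::-1]))
E
```

```text
ringL [0.4354 0.1975]
ringS [0.6102 0.1902]
padA [0.6266 0.0688]
padB [ 0.4399 -0.0528]
nut [0.5246 0.2442]
nut2 [0.5285 0.0136]
padV [0.43694763 0.30687111]
padVstripe mid [0.4358 0.3073] len 0.0601 ang 0.095
padVtop mid [0.4349 0.3458] len 0.0782 ang 0.068
padVbot mid [0.439 0.268] len 0.079 ang 0.078
vee [0.60401492 0.31102801]
vee1 mid [0.596  0.3337] len 0.0474 ang 0.349
vee2 mid [0.612  0.2884] len 0.0483 ang 0.365
veeside mid [0.5816 0.3027] len 0.0484 ang -1.241
padP mid [0.4288 0.0697] len 0.139 ang -0.11
plug mid [ 0.6106 -0.0463] len 0.1249 ang 0.243
handle mid [ 0.6136 -0.0456] len 0.0524 ang 0.265
plug w1 [ 0.60978403 -0.04562158] 0.12570015077458435 0.24394600430322236
handle w1 [ 0.61511204 -0.04401563]
padP w1 [0.42870606 0.0671639 ] 0.13985170437550584 -0.07309408967501527
```

Request:
jog_arm(
  hand=[0.085,0.085,0.085,0.085,0.085],
  travel=[
    [0.05,0.01,-0.02],
    [0.01,0,-0.056],
    [0,0,-0.06],
    [0,0,-0.05],
    [0,0,-0.04],
  ],
  yaw=[0,0,0,0,0],
  grip_force=40,
)

```text
time_s: 1.45
position: [0.6096, 0.1884, 0.0201]
tool_rot: [[0.002, 1.0, -0.002], [1.0, -0.002, -0.0], [-0.0, -0.002, -1.0]]
ft_force: [0.4, 0.4, 0.0]
grip_width: 0.085
gripper_force: 0.0
```

Request:
jog_arm(
  hand=[0.085,0.03,0.03,0.03,0.03],
  travel=[
    [0,0,0],
    [0,0,0],
    [0,0,0],
    [0,0,0],
    [0,0,0],
  ],
  yaw=[0,0,0,0,0],
)

```text
time_s: 2.08
position: [0.611, 0.19, 0.0248]
tool_rot: [[-0.0, 1.0, 0.004], [1.0, 0.0, 0.0], [0.0, 0.004, -1.0]]
ft_force: [-1.1, 0.2, 8.0]
grip_width: 0.044
gripper_force: 39.8
```

```bash
python3 - <<'E'
from h import *
snap('wrist','w3.png'); s=env.observe();print(s['position'],s['grip_width'],s['ft_force'])
crop('w3.png','w3c.png',106,184,406,384,2.6)
E
```

```text
[0.61094448 0.18994175 0.02478972] 0.043545267276449695 [-1.56331083 -0.51221515  7.28566512]
```

View pics/w3c.png

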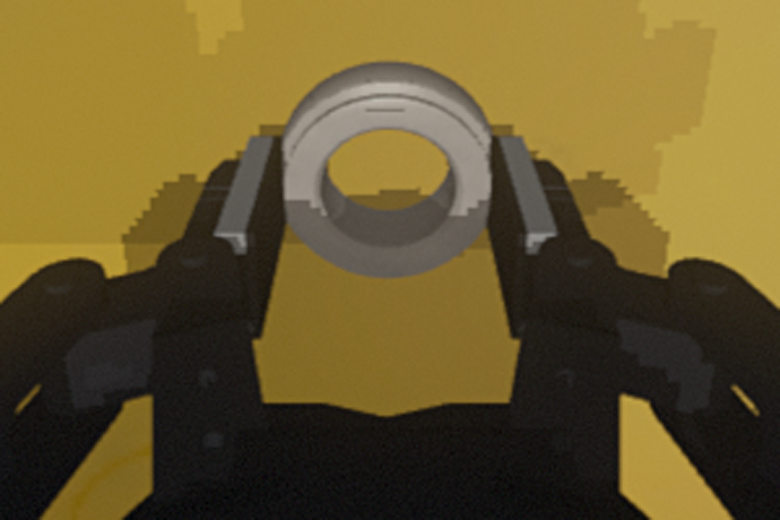

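The ring is held flat between the fingers. Lifting and carrying it to pad B.

Request:
jog_arm(
  hand=[0.03,0.03,0.03,0.03,0.03],
  travel=[
    [0,0,0.03],
    [0,0,0.05],
    [-0.03,-0.04,0],
    [-0.035,-0.05,0],
    [-0.035,-0.05,0],
  ],
  yaw=[0,0,0,0,0],
)

```text
time_s: 2.75
position: [0.5091, 0.0489, 0.1034]
tool_rot: [[-0.001, 1.0, 0.002], [1.0, 0.001, -0.0], [-0.0, 0.002, -1.0]]
ft_force: [1.4, -1.2, 0.2]
grip_width: 0.044
gripper_force: 41.0
```

Request:
jog_arm(
  hand=[0.03,0.03,0.03,0.03,0.03],
  travel=[
    [-0.035,-0.05,0],
    [-0.035,-0.05,0],
    [0,-0.003,0],
    [0,0,0],
    [0,0,0],
  ],
  yaw=[0,0,0,0,0],
)

```text
time_s: 3.38
position: [0.4407, -0.0522, 0.1026]
tool_rot: [[-0.002, 1.0, 0.001], [1.0, 0.002, -0.0], [-0.0, 0.001, -1.0]]
ft_force: [-0.8, 0.8, -0.6]
grip_width: 0.0437
gripper_force: 41.0
```

```bash
python3 - <<'E'
from h import *
print('ring at grasp',w2('w3.png',106+387/2.6,184+170/2.6,.017))
snap('wrist','w4.png'); s=env.observe();print(s['position'],s['grip_width'],s['ft_force'])
E
```

```text
ring at grasp [0.61209514 0.19392133 0.017     ]
[ 0.44055183 -0.05208065  0.10246781] 0.04347444041460094 [ 0.10585376  0.52922707 -0.84583752]
```

View pics/w4.png

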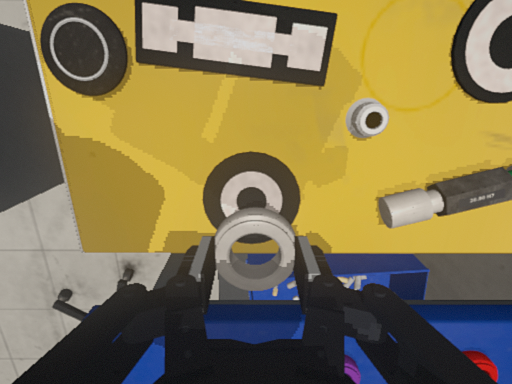

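The ring hangs level just ahead of pad B (outline centre about (251,197)). Lowering with the 4 mm correction, then releasing.

Request:
jog_arm(
  hand=[0.03,0.03,0.03,0.03,0.085],
  travel=[
    [-0.001,-0.004,-0.04],
    [0,0,-0.025],
    [0,0,-0.006],
    [0,0,0],
    [0,0,0],
  ],
  yaw=[0,0,0,0,0],
)

```text
time_s: 4.05
position: [0.4396, -0.057, 0.0322]
tool_rot: [[-0.001, 1.0, 0.002], [1.0, 0.001, -0.001], [-0.001, 0.002, -1.0]]
ft_force: [-0.1, 0.3, -0.0]
grip_width: 0.0609
gripper_force: 0.0
```

Request:
jog_arm(
  hand=[0.085,0.085,0.085,0.085,0.085],
  travel=[
    [0,0,0],
    [0,0,0],
    [0,0,0.03],
    [0,0,0.06],
    [0,0,0.06],
  ],
  yaw=[0,0,0,0,0],
)

```text
time_s: 4.68
position: [0.4386, -0.0569, 0.1832]
tool_rot: [[0.0, 1.0, -0.0], [1.0, -0.0, 0.0], [0.0, -0.0, -1.0]]
ft_force: [0.9, -0.6, 0.1]
grip_width: 0.0848
gripper_force: 0.0
```

Request:
jog_arm(
  hand=[0.085,0.085,0.085,0.085,0.085],
  travel=[
    [-0.002,0.045,0],
    [0,0.055,0],
    [0,0.055,0],
    [0,0.055,-0.02],
    [0,0.045,-0.03],
  ],
  yaw=[0,0,0,0,0],
)

```text
time_s: 5.3
position: [0.4371, 0.2, 0.1315]
tool_rot: [[-0.001, 1.0, 0.003], [1.0, 0.001, 0.001], [0.001, 0.003, -1.0]]
ft_force: [0.6, -0.2, -0.1]
grip_width: 0.0849
gripper_force: 0.0
```

Request:
jog_arm(
  hand=[0.085,0.085,0.085,0.085,0.05],
  travel=[
    [0,0,-0.04],
    [0,0,-0.04],
    [0,0,-0.026],
    [0,0,0],
    [0,0,0],
  ],
  yaw=[0,0,0,0,0],
)

```text
time_s: 5.92
position: [0.4374, 0.1981, 0.0263]
tool_rot: [[0.0, 1.0, 0.001], [1.0, -0.0, 0.0], [0.0, 0.001, -1.0]]
ft_force: [-7.1, 0.5, 7.6]
grip_width: 0.0692
gripper_force: 3.8
```

Request:
jog_arm(
  hand=[0.05,0.05,0.05,0.05,0.05],
  travel=[
    [0,0,0],
    [0,0,0],
    [0,0,0],
    [0,0,0],
    [0,0,0],
  ],
  yaw=[0,0,0,0,0],
)

```text
time_s: 6.55
position: [0.437, 0.1981, 0.027]
tool_rot: [[-0.0, 1.0, 0.001], [1.0, 0.0, 0.0], [0.0, 0.001, -1.0]]
ft_force: [-3.7, 0.0, 10.1]
grip_width: 0.0585
gripper_force: 41.4
```

```bash
python3 - <<'E'
from h import *
snap('wrist','w5.png'); s=env.observe();print(s['position'],s['grip_width'],s['ft_force'])
E
```

```text
[0.43700506 0.19807588 0.02702687] 0.05850493704004052 [-4.04432817 -0.89168324  9.09285282]
```

View pics/w5.png

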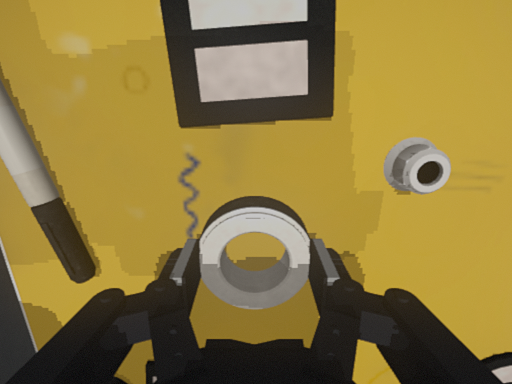

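The large ring is held level, with its top face at (255,258). Carrying it to pad A.

Request:
jog_arm(
  hand=[0.05,0.05,0.05,0.05,0.05],
  travel=[
    [0,0,0.03],
    [0,0,0.05],
    [0.04,-0.03,0],
    [0.05,-0.035,0],
    [0.05,-0.035,0],
  ],
  yaw=[0,0,0,0,0],
)

```text
time_s: 7.22
position: [0.5785, 0.0969, 0.1069]
tool_rot: [[-0.0, 1.0, 0.002], [1.0, 0.0, 0.0], [0.0, 0.002, -1.0]]
ft_force: [-0.2, -0.2, -1.5]
grip_width: 0.0588
gripper_force: 45.1
```

Request:
jog_arm(
  hand=[0.05,0.05,0.05,0.05,0.05],
  travel=[
    [0.049,-0.0285,0],
    [0,0,0],
    [0,0,0],
    [0,0,0],
    [0,0,0],
  ],
  yaw=[0,0,0,0,0],
)

```text
time_s: 7.85
position: [0.6254, 0.0702, 0.1058]
tool_rot: [[-0.001, 1.0, 0.0], [1.0, 0.001, 0.0], [0.0, 0.0, -1.0]]
ft_force: [0.1, -0.6, -1.0]
grip_width: 0.0586
gripper_force: 45.1
```

```bash
python3 - <<'E'
from h import *
print('ring at grasp',w2('w5.png',255,258,.023)-np.load('pics/w5.png.npz')['p'])
s=env.observe();print(s['position'],s['grip_width'],s['ft_force'])
E
```

```text
ring at grasp [ 0.00119141  0.00101408 -0.00400113]
[0.62544624 0.070191   0.10575496] 0.0586283746709072 [ 0.14031471 -0.57191812 -0.97909334]
```

Request:
jog_arm(
  hand=[0.05,0.05,0.05,0.05,0.085],
  travel=[
    [-0.001,-0.001,-0.04],
    [0,0,-0.027],
    [0,0,-0.006],
    [0,0,0],
    [0,0,0],
  ],
  yaw=[0,0,0,0,0],
)

```text
time_s: 8.48
position: [0.6254, 0.0687, 0.0333]
tool_rot: [[-0.0, 1.0, 0.002], [1.0, 0.0, -0.0], [-0.0, 0.002, -1.0]]
ft_force: [0.4, -0.3, -0.9]
grip_width: 0.0748
gripper_force: 0.0
```

Request:
jog_arm(
  hand=[0.085,0.085,0.085,0.085,0.085],
  travel=[
    [0,0,0],
    [0,0,0],
    [0,0,0.03],
    [0,0,0.06],
    [0,0,0.058],
  ],
  yaw=[0,0,0,0,0],
)

```text
time_s: 9.1
position: [0.6248, 0.0685, 0.1821]
tool_rot: [[0.0, 1.0, -0.0], [1.0, -0.0, 0.0], [0.0, -0.0, -1.0]]
ft_force: [0.1, -0.3, -0.7]
grip_width: 0.0851
gripper_force: 0.0
```

Request:
jog_arm(
  hand=[0.085,0.085,0.085,0.085,0.085],
  travel=[
    [-0.011,-0.03,0],
    [0,-0.03,0],
    [0,-0.03,0],
    [0,-0.0225,0],
    [0,0,0],
  ],
  yaw=[-0.166,-0.166,-0.166,-0.166,-0.166],
)

```text
time_s: 9.72
position: [0.614, -0.0457, 0.1803]
tool_rot: [[0.743, 0.669, 0.0], [0.669, -0.743, -0.0], [-0.0, 0.0, -1.0]]
ft_force: [-0.3, 0.1, -0.4]
grip_width: 0.085
gripper_force: 0.0
```

Request:
jog_arm(
  hand=[0.085,0.085,0.085,0.085,0.085],
  travel=[
    [0,0,0],
    [0,0,0],
    [0,0,0],
    [0,0,-0.05],
    [0,0,0],
  ],
  yaw=[-0.166,-0.166,-0.165,0,0],
)

```text
time_s: 10.35
position: [0.6124, -0.0436, 0.1276]
tool_rot: [[0.97, 0.241, -0.007], [0.241, -0.97, 0.002], [-0.006, -0.003, -1.0]]
ft_force: [0.4, 0.2, 0.4]
grip_width: 0.0851
gripper_force: 0.0
```

```bash
python3 - <<'E'
from h import *
snap('wrist','w6.png'); s=env.observe();print(s['position'],s['q'],np.arctan2(s['tool_rot'][1,1],s['tool_rot'][0,1]))
E
```

```text
[ 0.61359983 -0.0439208   0.12997149] [-1.51057386e+01  3.41180582e+01  7.34886709e+01  4.16847551e-04
  7.25426265e+01  6.09156282e+01] -1.3268267923832044
```

View pics/w6.png

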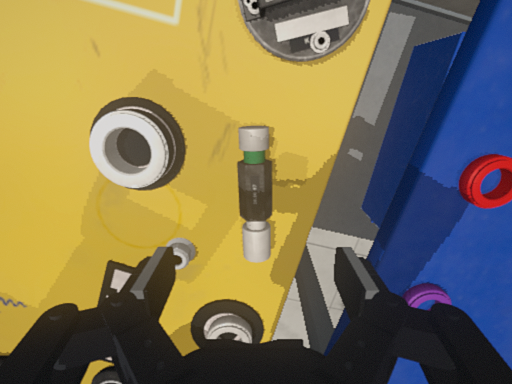

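The gauge is straight between the fingers: handle from (254,158) to (255,221), ends at (254,127) and (257,262).

```bash
python3 - <<'E'
from h import *
f=lambda u,v,z=.0135:w2('w6.png',u,v,z)[:2]
t,b=f(254,127),f(257,260);print('mid',(t+b)/2,np.hypot(*(t-b)),np.arctan2(*(t-b)[::-1]));print('handle',(f(254,160)+f(255,219))/2)
print('padA',f(137,142,.005),'ringL',f(130,148,.028),'padB',f(229,335,.005))
E
```

```text
mid [ 0.60585953 -0.047059  ] 0.12901394919686837 0.2668096425917178
handle [ 0.61356282 -0.04409823]
padA [0.62959126 0.06653586] ringL [0.62954382 0.06310152] padB [ 0.43413383 -0.05887205]
```

Request:
jog_arm(
  hand=[0.085,0.085,0.085,0.085,0.02],
  travel=[
    [0,0,-0.05],
    [0,0,-0.04],
    [0,0,-0.01],
    [0,0,0],
    [0,0,0],
  ],
  yaw=[0,0,0,0,0],
)

```text
time_s: 11.02
position: [0.6151, -0.0442, 0.0325]
tool_rot: [[0.97, 0.241, 0.004], [0.241, -0.97, -0.001], [0.003, 0.002, -1.0]]
ft_force: [0.2, 0.4, 0.8]
grip_width: 0.0692
gripper_force: 0.0
```

Request:
jog_arm(
  hand=[0.02,0.02,0.02,0.02,0.02],
  travel=[
    [0,0,0],
    [0,0,0],
    [0,0,0],
    [0,0,0],
    [0,0,0],
  ],
  yaw=[0,0,0,0,0],
)

```text
time_s: 11.65
position: [0.6142, -0.044, 0.0311]
tool_rot: [[0.97, 0.241, 0.001], [0.241, -0.97, -0.0], [0.001, 0.0, -1.0]]
ft_force: [-1.1, 0.3, 6.0]
grip_width: 0.0263
gripper_force: 35.5
```

Request:
jog_arm(
  hand=[0.02,0.02,0.02,0.02,0.02],
  travel=[
    [0,0,0.04],
    [0,0,0.04],
    [-0.04,0.02,0],
    [-0.04,0.03,0],
    [-0.04,0.03,0],
  ],
  yaw=[0,0,0,-0.11,-0.11],
)

```text
time_s: 12.28
position: [0.4925, 0.0367, 0.1103]
tool_rot: [[1.0, 0.02, -0.0], [0.02, -1.0, 0.0], [-0.0, -0.0, -1.0]]
ft_force: [0.8, 0.8, -0.6]
grip_width: 0.0265
gripper_force: 34.2
```

Request:
jog_arm(
  hand=[0.02,0.02,0.02,0.02,0.02],
  travel=[
    [-0.03,0.016,0],
    [-0.029,0.016,0],
    [0,0,0],
    [0,0,0],
    [0,0,0],
  ],
  yaw=[-0.11,0,0,0,0],
)

```text
time_s: 12.9
position: [0.4358, 0.0676, 0.1103]
tool_rot: [[0.996, -0.087, 0.001], [-0.087, -0.996, -0.0], [0.001, 0.0, -1.0]]
ft_force: [0.0, -0.6, -1.2]
grip_width: 0.0267
gripper_force: 34.2
```

```bash
python3 - <<'E'
from h import *
snap('wrist','w7.png'); s=env.observe();print(s['position'],s['grip_width'])
crop('w7.png','w7c.png',116,84,416,384,2)
E
```

```text
[0.43568676 0.06759559 0.11022212] 0.026006936853079726
```

View pics/w7c.png

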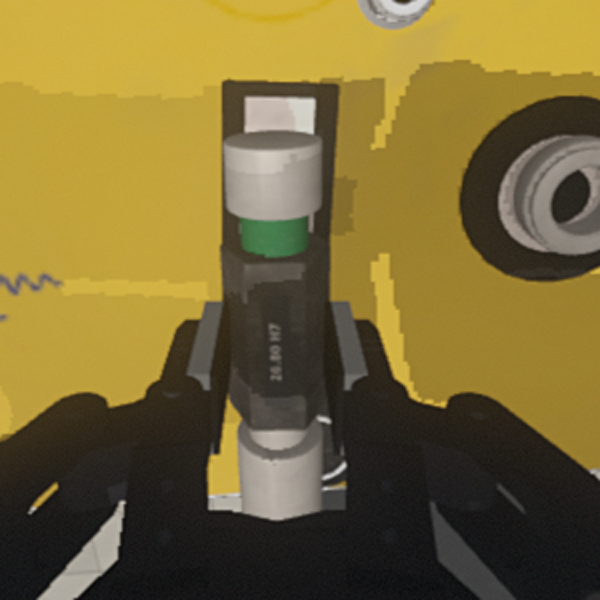

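```bash
python3 - <<'E'
from h import *
f=lambda u,v,z:w2('w7.png',116+u/2,84+v/2,z)
print('pad end',f(281,83,.005),f(223,90,.005),f(338,86,.005)); p=np.load('pics/w7.png.npz')['p']
z=p[2]-.0175; e=f(273,140,z); print('gauge end',e, e[:2]-p[:2])
E
```

```text
pad end [0.49579797 0.05990518 0.005     ] [0.49506546 0.08344332 0.005     ] [0.49263248 0.03714854 0.005     ]
gauge end [0.4910978  0.06314153 0.09278059] [ 0.05528662 -0.00441949]
```

Request:
jog_arm(
  hand=[0.02,0.02,0.02,0.02,0.085],
  travel=[
    [-0.002,-0.001,-0.04],
    [0,0,-0.027],
    [0,0,-0.007],
    [0,0,0],
    [0,0,0],
  ],
  yaw=[0,0,0,0,0],
)

```text
time_s: 13.58
position: [0.4337, 0.0668, 0.0369]
tool_rot: [[0.996, -0.086, 0.001], [-0.086, -0.996, -0.0], [0.001, 0.0, -1.0]]
ft_force: [1.0, -1.1, 0.6]
grip_width: 0.0437
gripper_force: 0.0
```

Request:
jog_arm(
  hand=[0.085,0.085,0.085,0.085,0.085],
  travel=[
    [0,0,0],
    [0,0,0],
    [0,0,0.03],
    [0,0,0.06],
    [0,0,0.054],
  ],
  yaw=[0,0,0,0,0],
)

```text
time_s: 14.2
position: [0.4328, 0.067, 0.1823]
tool_rot: [[0.996, -0.086, 0.0], [-0.086, -0.996, -0.0], [0.0, -0.0, -1.0]]
ft_force: [0.3, -0.3, -0.7]
grip_width: 0.0854
gripper_force: 0.0
```

Request:
jog_arm(
  hand=[0.085,0.085,0.085,0.085,0.085],
  travel=[
    [0.034,0.048,0],
    [0.034,0.048,0],
    [0.034,0.049,0],
    [0.034,0.049,0],
    [0.033,0.0475,0],
  ],
  yaw=[0.088,0.088,0.088,0.088,0.088],
)

```text
time_s: 14.82
position: [0.6027, 0.3103, 0.1802]
tool_rot: [[0.937, 0.349, -0.0], [0.349, -0.937, -0.0], [-0.0, 0.0, -1.0]]
ft_force: [0.9, -0.6, 0.8]
grip_width: 0.0847
gripper_force: 0.0
```

Request:
jog_arm(
  hand=[0.085,0.085,0.085,0.085,0.085],
  travel=[
    [0,0,-0.03],
    [0,0,0],
    [0,0,0],
    [0,0,0],
    [0,0,0],
  ],
  yaw=[0,0,0,0,0],
)

```text
time_s: 15.45
position: [0.6021, 0.3083, 0.1514]
tool_rot: [[0.938, 0.346, 0.001], [0.346, -0.938, 0.0], [0.001, 0.0, -1.0]]
ft_force: [0.0, 0.7, -0.6]
grip_width: 0.085
gripper_force: 0.0
```

```bash
python3 - <<'E'
from h import *
snap('wrist','w8.png'); s=env.observe();print(s['position'],s['q'],np.arctan2(s['tool_rot'][1,1],s['tool_rot'][0,1]))
crop('w8.png','w8c.png',116,84,416,384,2)
E
```

```text
[0.60209466 0.30828563 0.15111146] [1.71092286e+01 3.87211047e+01 6.04394247e+01 2.37744278e-03
 8.07811587e+01 8.68606627e+01] -1.2173988170192958
```

View pics/w8c.png

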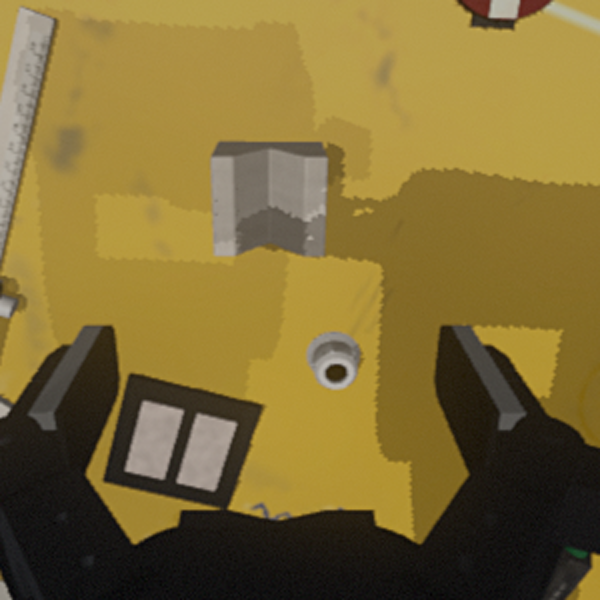

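The V-block is square to the fingers: top face from (212,155) to (328,257) in the crop, groove running up the picture.

```bash
python3 - <<'E'
from h import *
f=lambda u,v,z:w2('w8.png',116+u/2,84+v/2,z)[:2]
print(f(270,206,.034), f(212,155,.034)-f(328,155,.034))
print('padV',np.mean([f(u,v,.005) for u,v in[(130,375),(262,405),(228,508),(105,481)]],0))
E
```

```text
[0.60531663 0.31155949] [-0.01769804  0.04799327]
padV [0.43748113 0.30677366]
```

Request:
jog_arm(
  hand=[0.085,0.085,0.085,0.085,0.04],
  travel=[
    [0.003,0.003,-0.05],
    [0,0,-0.05],
    [0,0,-0.02],
    [0,0,0],
    [0,0,0],
  ],
  yaw=[0,0,0,0,0],
  grip_force=60,
)

```text
time_s: 16.12
position: [0.6057, 0.3117, 0.0319]
tool_rot: [[0.938, 0.346, 0.002], [0.346, -0.938, 0.001], [0.002, 0.0, -1.0]]
ft_force: [0.4, 0.5, -0.3]
grip_width: 0.0693
gripper_force: 0.0
```

Request:
jog_arm(
  hand=[0.04,0.04,0.04,0.04,0.04],
  travel=[
    [0,0,0],
    [0,0,0],
    [0,0,0],
    [0,0,0],
    [0,0,0],
  ],
  yaw=[0,0,0,0,0],
)

```text
time_s: 16.75
position: [0.6058, 0.312, 0.0325]
tool_rot: [[0.938, 0.347, 0.003], [0.347, -0.938, 0.002], [0.004, -0.0, -1.0]]
ft_force: [-0.3, 1.8, 7.0]
grip_width: 0.0505
gripper_force: 65.2
```

Request:
jog_arm(
  hand=[0.04,0.04,0.04,0.04,0.04],
  travel=[
    [0,0,0.04],
    [0,0,0.04],
    [-0.04,0,0],
    [-0.04,0,0],
    [-0.04,0,0],
  ],
  yaw=[0,0,-0.09,-0.09,-0.09],
)

```text
time_s: 17.38
position: [0.4832, 0.3112, 0.1101]
tool_rot: [[0.997, 0.081, -0.001], [0.081, -0.997, -0.0], [-0.001, 0.0, -1.0]]
ft_force: [-0.2, 0.9, -5.9]
grip_width: 0.0502
gripper_force: 66.3
```

Request:
jog_arm(
  hand=[0.04,0.04,0.04,0.04,0.04],
  travel=[
    [-0.048,-0.004,0],
    [0,0,0],
    [0,0,0],
    [0,0,0],
    [0,0,0],
  ],
  yaw=[0,0,0,0,0],
)

```text
time_s: 18.0
position: [0.4376, 0.3074, 0.1102]
tool_rot: [[0.997, 0.083, 0.0], [0.083, -0.997, -0.0], [0.0, 0.0, -1.0]]
ft_force: [0.5, -0.3, -5.1]
grip_width: 0.0505
gripper_force: 66.3
```

```bash
python3 - <<'E'
from h import *
snap('wrist','w9.png'); s=env.observe();print(s['position'],s['grip_width'],np.arctan2(s['tool_rot'][1,1],s['tool_rot'][0,1]))
crop('w9.png','w9c.png',116,84,416,384,2)
E
```

```text
[0.43744807 0.30741644 0.11014467] 0.050213998992042395 -1.4874623288415805
```

View pics/w9c.png

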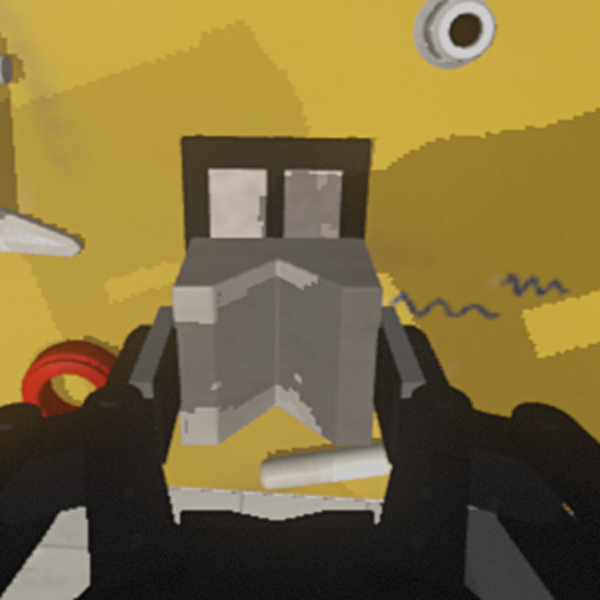

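```bash
python3 - <<'E'
from h import *
f=lambda u,v,z:w2('w9.png',116+u/2,84+v/2,z)[:2]
p=np.load('pics/w9.png.npz')['p'];z=p[2]+.0015
print('block',np.mean([f(u,v,z) for u,v in[(174,288),(380,288),(180,443),(372,446)]],0)-p[:2])
e=f(277,138,.005);print('padedge',e,'centre',e-.04*np.array([.997,.083]))
E
```

```text
block [-0.00089265 -0.00071383]
padedge [0.47549715 0.30961292] centre [0.43561715 0.30629292]
```

Request:
jog_arm(
  hand=[0.04,0.04,0.04,0.04,0.085],
  travel=[
    [0,0,-0.04],
    [0,0,-0.027],
    [0,0,-0.0055],
    [0,0,0],
    [0,0,0],
  ],
  yaw=[0,0,0,0,0],
)

```text
time_s: 18.68
position: [0.438, 0.3079, 0.0389]
tool_rot: [[0.996, 0.084, 0.003], [0.084, -0.996, 0.001], [0.003, -0.001, -1.0]]
ft_force: [0.5, 0.3, -1.1]
grip_width: 0.0671
gripper_force: 0.0
```

Request:
jog_arm(
  hand=[0.085,0.085,0.085,0.085,0.085],
  travel=[
    [0,0,0],
    [0,0,0],
    [0,0,0.03],
    [0,0,0.06],
    [0,0,0.06],
  ],
  yaw=[0,0,0,0,0],
)

```text
time_s: 19.3
position: [0.4368, 0.3074, 0.1897]
tool_rot: [[0.996, 0.084, -0.0], [0.084, -0.996, -0.0], [-0.0, 0.0, -1.0]]
ft_force: [0.3, 0.4, -0.3]
grip_width: 0.0848
gripper_force: 0.0
```

Request:
jog_arm(
  hand=[0.085,0.085,0.085,0.085,0.085],
  travel=[
    [0.02,-0.02,0.05],
    [0.04,-0.04,0.03],
    [0.03,-0.04,0],
    [0.01,-0.03,0],
    [0,0,0],
  ],
  yaw=[0.18,0.18,0.18,0.18,0.18],
)

```text
time_s: 19.92
position: [0.5368, 0.1764, 0.2671]
tool_rot: [[0.552, 0.834, 0.0], [0.834, -0.552, -0.0], [-0.0, 0.0, -1.0]]
ft_force: [0.6, -0.0, 0.9]
grip_width: 0.0849
gripper_force: 0.0
```

Request:
jog_arm(
  hand=[0.085,0.085,0.085,0.085,0.085],
  travel=[
    [0,0,0],
    [0,0,0],
    [0,0,0],
    [0,0,0],
    [0,0,0],
  ],
  yaw=[0.18,0.18,0.18,0.05,0],
)

```text
time_s: 20.55
position: [0.536, 0.1785, 0.2672]
tool_rot: [[-0.002, 1.0, 0.0], [1.0, 0.002, 0.0], [0.0, 0.0, -1.0]]
ft_force: [0.5, -0.7, -0.6]
grip_width: 0.0852
gripper_force: 0.0
```

```bash
python3 - <<'E'
from h import *
snap('wrist','w10.png'); s=env.observe();print(s['position'])
crop('w10.png','w10c.png',0,0,512,384,1.5625)
E
```

```text
[0.53599581 0.17845916 0.26723609]
```

View pics/w10c.png

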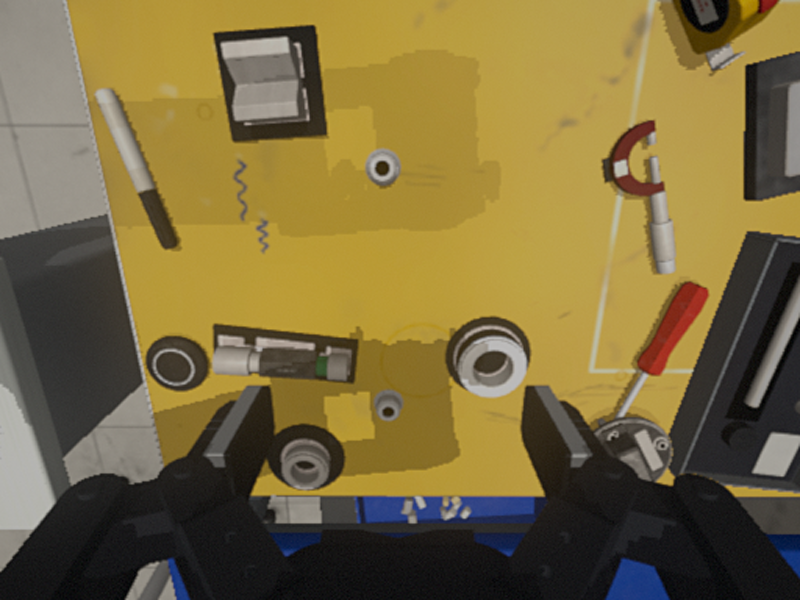

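```bash
python3 - <<'E'
from h import *
f=lambda u,v,z:w2('w10.png',u/1.5625,v/1.5625,z)[:2].round(4)
m=lambda L,z:np.mean([f(u,v,z) for u,v in L],0).round(4)
print('plug',m([(215,360),(351,366)],.0185),f(215,360,.0185),f(351,366,.0185))
print('padP',m([(214,325),(358,341),(354,384),(211,371)],.005))
print('ringL',f(491,364,.028),'padA',f(487,355,.005))
print('ringS',f(306,464,.022),'padB',f(305,457,.005))
print('vee',m([(222,46),(297,38),(308,116),(235,122)],.039),'padV',m([(215,34),(315,26),(327,135),(231,142)],.005))
E
```

```text
plug [0.4291 0.0662] [0.3648 0.0692] [0.4934 0.0631]
padP [0.4274 0.0671]
ringL [0.6242 0.0705] padA [0.6252 0.0683]
ringS [ 0.444  -0.0478] padB [ 0.4393 -0.0529]
vee [0.441  0.3054] padV [0.4368 0.3062]
```

All pieces look placed. I'll check the small ring more closely.

```bash
python3 - <<'E'
from h import *
crop('w10.png','w10d.png',160,260,235,325,8)
E
```

```text
(no output)
```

View pics/w10d.png

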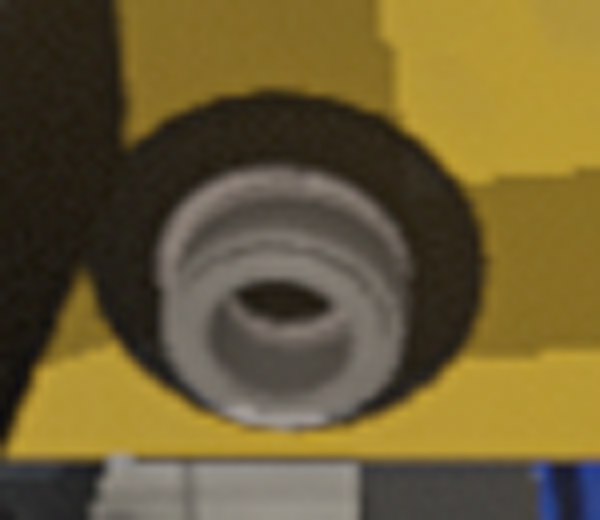

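```bash
python3 - <<'E'
from h import *
print(w2('w10.png',195.6,302.1,.022),w2('w10.png',195.9,292.5,.005))
E
```

```text
[ 0.4429476  -0.05791511  0.022     ] [ 0.44045687 -0.05294156  0.005     ]
```

```bash
python3 -c "
from h import *
print(env.close_job())"
```

```text
the job is handed in; nothing more can be done
None
```

I set all four pieces on their pads and handed the job in at about 21 s; the last wrist picture puts each piece within about 6 mm of its pad's centre, but the hand-in gave no verdict.

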